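Eject the struck blank through the press guard

TASK

A struck blank is sitting down in the die of the bench press. Reach in through the window of the press guard with the closed fingertips and push the ejector lever's thumb pad all the way down to its stop, so that the blank stands up out of the die, without touching any part of the guard. Do not touch the blank and leave the other things on the bench where they are. The program finishes while still holding the lever down.

Things in the scene. Friction and masses are not known exactly. Their poses are not given: they have to be found in the camera images.
- press: Grey cast-iron bench arbor press, fixed. Origin on the bench below the centre of the ejector lever's thumb pad (at rest); x level from the pad to the back of the press, y left seen from the front, z up. Bed: top 50 mm above the bench, from 70 mm behind the origin. Die axis 160 mm, column 260 to 340 mm behind. Head over the die, at heights 270 to 370 mm, its front 107 mm behind the origin.
- guard: Fixed aluminium sheet guard on the press front, not to be touched. Origin on the bench below the centre of its window; axes parallel to the press's. A box of 3 mm sheet, 159 mm wide (y), from 64 mm before the origin to 88 mm behind, closed front and sides, flat level top 103 mm above the bench with the hand window in it. Foot flanges 17 mm wide, 3 mm high beside the side walls.
- window (a point): Centre of the guard's hand window, level with the upper face of the guard's top, 103 mm above the bench; axes as the guard's. The opening is 92 mm wide (y) by 74 mm deep (x); a 1 mm bead runs round its edge. The guard is bolted through slots, so the window is off by up to 8 mm sideways and 6 mm fore and aft from exactly above the pad.
- screen (a point): Middle of the top edge of the guard's upright clear screen in its aluminium frame, 251 mm above the bench. It stands on the rear edge of the guard's top, 83 to 93 mm behind the window's centre, 159 mm wide; clear side screens run back from its ends, beside the die.
- pad (a point): Centre of the upper face of the ejector lever's thumb pad, a steel plate 40 by 40 by 8 mm on the front end of the lever, seen through the window. At rest it is level and 79 mm above the bench, 24 mm below the guard's upper face; with the lever at its stop 59 mm above the bench, 44 mm below that face, under 1 mm nearer the front, and tipped 0.2 rad front edge down.
- ejector (a joint): Angle of the ejector lever (rad): 0 at rest, grows as the pad goes down, 0.2 at its stop. A steel bar with its pivot 100 mm behind the pad's centre and 66 mm above the bench. A spring returns it when let go: pushed at the pad's centre it starts to move at about 3.5 N and takes about 10 N just before the stop.
- die (a point): Centre of the mouth of the round die (68 mm outside, 39 mm mouth, 6 mm deep), on the die's upper face, 124 mm above the bench and under the ram. The lever lifts an ejector pin of 16 mm diameter in its floor, by 12 mm at the stop.
- blank: Struck brass disc, 36 mm diameter, 4 mm thick, about 36 g, loose. Origin: centre of its underside, z up; at first on the floor of the die, 6 mm below the die's upper face. With the lever at its stop it stands on the pin, its underside about 5.5 mm above the die's upper face; a violent jab of the lever could toss it off.
- jar: Small closed glass jar, 56 mm diameter, 70 mm high, loose bystander. Origin: centre of its underside.
- stand: Black stepped round base with a small steel clamp post (third-hand stand), 68 mm diameter, 82 mm high, loose bystander. Origin: centre of its underside.
- block: Square steel bench block, 60 by 60 by 22 mm, loose bystander. Origin: centre of its underside.
- collar: Steel die collar (ring), 56 mm outside, 38 mm bore, 20 mm high, loose bystander. Origin: centre of its underside.

How it is judged:
By the outcome, as a careful person would: the job done as asked, in the order asked, and still so for the second after the job is handed in, while the arm keeps its last pose, push and grip.
It also fails if it takes over 32 s, if anything falls off the work surface, if the arm or the gripper's body presses on something with over 40 N, if the wrist force passes 120 N, or if a joint passes its speed limit or range.

ROBOT

A 6-joint arm with a two-finger parallel gripper is mounted at the origin on the work surface. World frame = base frame: x ahead of the robot, y to its left, z up, the work surface at z = 0. Lengths are in m, angles in degrees, forces in N, time in s.
With the tool pointing down it reaches from about 0.325 to 0.775 m from the base axis. Payload 5.5 kg.
Tool frame: the origin (TCP) lies at the very end of the fingers, on their centre line; the grasp point (between the pads) lies bot.grip_depth behind it (bot.grip_depth is the distance from the TCP to the grasp point, in m); z points along the fingers, y is the line along which they close (so a half turn about z gives the same grasp; the last joint's range is limited). The gripper opens to 88 mm and grips with 3 to 60 N. Pads are 20 mm wide; open, the fingers measure 115 mm over their backs; the gripper's body (75 mm by 178 mm) begins 61 mm behind the grasp point.
Start: joints at [-70.113, 5.22, 70.514, -0, 104.267, -3.249], TCP at [0.236, -0.552, 0.223] pointing down, gripper open.
Joint ranges: [-164.24, 164.24], [-49.07, 125.15], [9.68, 141.18], [-86.29, 266.29], [3.28, 154.24], [-151.56, 151.56]. Speed limits (degrees/s): [147.25, 147.25, 172.46, 180, 180, 180].

INTERFACE

Orientations are given as [roll, pitch, yaw] about the fixed x, y, z axes, in that order (R = Rz(yaw) Ry(pitch) Rx(roll)).
In Python, from cell import bot gives the robot as it stands. The module is installed in compiled form; this text tells all that it offers.
- The arm moves only by the tool play_rows, never from a script. Its argument "rows" is a list of rows, each a list of 3 entries, a list of its own where there are three numbers: the shift along the tool's x, y, z in cm, then the turn, a rotation vector about the tool's x, y, z in rad, then the closure in counts, from 0 (fully open) to 255 (shut). In form: [[[x, y, z], [wx, wy, wz], jaw], ...]. A call has 1 to 8 rows; each row is the pose to reach, as a shift and turn from the pose commanded when the call began, along the tool's axes at that moment; what a row does not reach only later rows make up. A row lasts 1/8 s, in which the tool goes at most 62.5 mm and 10.7 degrees, less where a joint would pass 70% of its speed; a pose out of reach is approached as far as the arm can. A call with a gripper value outside its range is refused whole. The fingers move at their own pace and stop on an object; the grip force is fixed at half the most. Time passes only in rows, so rows that repeat a pose let the fingers close. It gives the time, the measured TCP pose, the force, the opening and the grip force at its end, in the units of the state.
- bot.state(): the state, without advancing time (a new reading comes with each control period).
- bot.capture(name): name is "side" or "top" or "wrist"; returns a dict with "image" (480x640x3 uint8, red, green, blue), "K" (3x3 intrinsics, pixels), "world_from_camera" (4x4, takes a point from camera to world coordinates). Camera axes: x right, y down, z forward; pixel columns grow to the right and rows downward; lengths in m; the calibration is good to about 2 mm. A picture is of the moment at which its call begins. There is no depth.
- bot.hand_in(): hands the job in; it is judged then, once.
Trained networks look in a picture, given as the dict that the camera call returned (one of the last four; its "shot" number tells which), for a name from the list of things; names that differ only in an ending like _2 or _b are one class to them, and where a whole thing is asked for, a point or a joint stands for the part that bears it (a point fixed in the world has none). Each returns a list of dicts, best first, with "p" (0 to 1); they miss things now and then, are a little off and sometimes report something else, mostly with a low value. They report only what shows in the picture. A call takes as long as a camera call.
- bot.masks_of(picture, query): "mask" (480x640 bool, what is visible of it) and "extent" ([left, top, width, height] in pixels, round what is visible of it).
The state is a dict: "time_s": time; "q": joint angles; "dq": joint speeds; "joint_torque": joint torques, N m; "tcp_pos": TCP position; "ee_rot": TCP orientation; "ft_force": force on the tool from outside, world axes, zero at the start; "ft_torque": the same for the moment, N m; "gripper_width": opening from 0.0 (shut) to 1.0 (fully open); "gripper_force": force on a finger pad.
Only numpy, scipy, OpenCV 4.12 (cv2) and the standard library are available. Lean on these libraries where they do the work, as an engineer would, in place of code of your own. Each camera call takes 0.05 s, during which the arm holds its last target. There are 200 camera calls.

## Working session

There is one attempt and no reset: what is moved stays moved. The work goes in short steps, Python scripts to look and compute and a tool call to move; the robot and the scene stay as the last step left them, time stands still between calls to the robot, and variables do not carry over. Pictures are saved under pics/ and viewed, at most 10 in all, crops included, and the job is handed in when it is done.

Besides the shell and the picture viewer there is one more tool, called after "Emit:" by a JSON object that holds its "fn" and its "kwargs". play_rows: Moves the arm, as the interface text tells. Its arguments: {"type":"object","properties":{"rows":{"type":"array"}},"required":["rows"]}

```bash
mkdir -p pics
cat > h.py <<'E'
import numpy as np, cv2
from cell import bot
def ray(c,u,v,z):
    K=c["K"];T=np.array(c["world_from_camera"])
    d=T[:3,:3]@np.linalg.solve(K,[u,v,1.]);o=T[:3,3]
    return o+d*(z-o[2])/d[2]
def proj(c,p):
    T=np.linalg.inv(c["world_from_camera"]);q=T[:3,:3]@np.asarray(p)+T[:3,3];q=c["K"]@q;return q[:2]/q[2]
def save(c,n): cv2.imwrite(f"pics/{n}.png",c["image"][:,:,::-1])
E
python3 - <<'E'
from h import *
s=bot.state();print({k:s[k] for k in("time_s","tcp_pos","ee_rot","ft_force","gripper_width")},bot.grip_depth)
ims=[]
for n in("top","side"):
    c=bot.capture(n);save(c,n+"0");ims.append(c)
    print(n,np.round(c["world_from_camera"],3).tolist(),np.round(c["K"],1).tolist())
    for q in("press","guard","pad","blank","jar","stand","block","collar"):
        r=bot.masks_of(c,q)
        for x in r[:2]:
            m=x["mask"];v,u=np.nonzero(m)
            print(q,round(x["p"],2),x["extent"],u.mean().round(1),v.mean().round(1))
    import pickle
    pickle.dump(c,open(n+".pkl","wb"))
E
```

```text
{'time_s': 0.0, 'tcp_pos': array([ 0.23563673, -0.551474  ,  0.22149843]), 'ee_rot': array([-1.79887879e+02, -6.77957836e-03,  2.31353428e+01]), 'ft_force': array([0.10868101, 0.88510567, 0.25890733]), 'gripper_width': 1.0030640899435477} 0.0187
top [[0.0, -0.984, 0.177, 0.454], [-1.0, 0.003, 0.019, 0.044], [-0.019, -0.177, -0.984, 0.87], [0.0, 0.0, 0.0, 1.0]] [[436.8, 0.0, 324.0], [0.0, 436.8, 240.7], [0.0, 0.0, 1.0]]
press 0.93 [277.3, 18.6, 171.7, 287.8] 357.4 135.6
guard 0.75 [235.1, 144.9, 148.1, 197.6] 299.7 262.8
pad 0.73 [279.6, 276.7, 27.6, 28.3] 294.0 290.1
pad 0.71 [386.7, 267.5, 25.1, 29.2] 397.0 279.0
blank 0.45 [322.0, 211.9, 12.0, 3.1] 328.9 214.0
blank 0.18 [350.0, 323.3, 42.5, 37.8] 370.6 343.5
jar 0.61 [237.8, 185.5, 30.2, 33.8] 250.9 200.2
stand 0.57 [353.3, 326.7, 36.6, 33.7] 370.1 343.9
block 0.85 [190.1, 247.4, 42.1, 38.7] 210.1 264.9
block 0.49 [234.3, 141.0, 151.0, 201.6] 300.2 262.7
collar 0.95 [388.4, 266.8, 25.3, 29.3] 396.4 278.9
collar 0.51 [281.4, 17.9, 171.9, 284.8] 356.8 135.8
side [[-0.9, -0.308, 0.308, 0.254], [-0.435, 0.6, -0.672, 0.745], [0.022, -0.739, -0.674, 0.875], [0.0, 0.0, 0.0, 1.0]] [[562.8, 0.0, 322.7], [0.0, 562.8, 241.4], [0.0, 0.0, 1.0]]
press 0.65 [213.1, 32.6, 144.1, 294.8] 264.9 175.7
guard 0.93 [236.8, 184.9, 159.2, 205.0] 316.7 289.7
guard 0.2 [212.2, 29.0, 144.5, 298.9] 265.8 176.4
pad 0.79 [318.9, 301.6, 35.6, 25.0] 337.5 313.8
jar 0.57 [220.1, 305.6, 30.4, 45.9] 234.1 328.2
stand 0.89 [395.8, 280.1, 30.7, 42.6] 411.0 304.3
collar 0.8 [353.1, 255.1, 24.0, 26.7] 366.1 268.3
```

Run:
```python
from h import *
a=cv2.imread("pics/top0.png")[120:360,170:450];b=cv2.imread("pics/side0.png")[170:400,190:450]
cv2.imwrite("pics/t.png",cv2.resize(a,None,fx=2.5,fy=2.5,interpolation=3));cv2.imwrite("pics/s.png",cv2.resize(b,None,fx=2.5,fy=2.5,interpolation=3))
```

```text
(no output)
```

View pics/t.png

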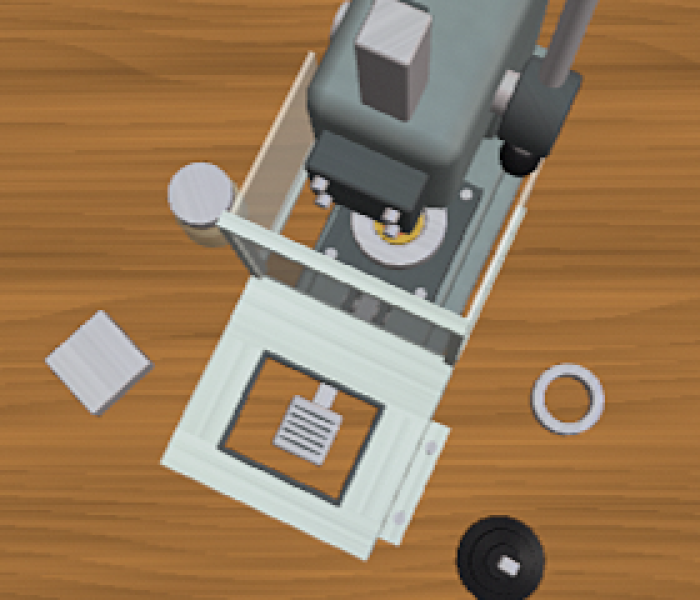

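View pics/s.png

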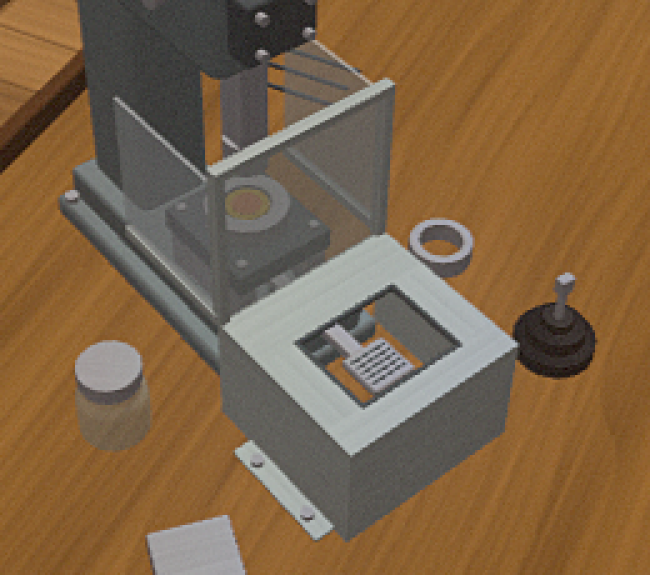

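Top view: the window's corners are at about (276,261), (323,283), (306,321) and (257,299), with the pad inside at (294,290). The press faces the robot, turned about -25°. The side view agrees, and both leave the space above the window clear. Next I'll compute positions.

Run:
```python
from h import *
import pickle
from scipy.optimize import least_squares
T=pickle.load(open("top.pkl","rb"));S=pickle.load(open("side.pkl","rb"))
f=lambda p,o:((np.array(p)+.5)/2.5-.5+o)
ct=[f(p,[170,120]) for p in[(265,352),(384,407),(340,503),(219,447)]]
# side crop: same order? list
cs=[f(p,[190,170]) for p in[(295,344),(396,286),(463,344),(361,406)]]
W={}
for n,c,cc in(("top",T,ct),("side",S,cs)):
    P=np.array([ray(c,*p,.103)[:2] for p in cc]);print(n,P.round(4).tolist(),P.mean(0).round(4))
    print(" edges",[(round(np.hypot(*e)*1000,1),round(np.degrees(np.arctan2(e[1],e[0])),1)) for e in np.roll(P,-1,0)-P])
for n,c in(("top",T),("side",S)):
    for r in bot.masks_of(c,"pad")[:1] if 0 else []: pass
print("pad top",ray(T,294,290.1,.079),"side",ray(S,337.5,313.8,.079))
pf=[f(p,[170,120]) for p in[(290,393),(342,415),(325,466),(273,444)]]
P=np.array([ray(T,*p,.079)[:2] for p in pf]);print(P.round(4).tolist(),P.mean(0))
pf=[f(p,[190,170]) for p in[(343,355),(386,332),(415,362),(372,391)]]
P=np.array([ray(S,*p,.079)[:2] for p in pf]);print(P.round(4).tolist(),P.mean(0))
```

```text
top [[0.5571, 0.144], [0.518, 0.0596], [0.4518, 0.09], [0.4903, 0.1749]] [0.5043 0.1171]
 edges [(np.float64(93.1), np.float64(-114.8)), (np.float64(72.9), np.float64(155.3)), (np.float64(93.3), np.float64(65.6)), (np.float64(73.7), np.float64(-24.8))]
side [[0.5548, 0.1464], [0.513, 0.0608], [0.4464, 0.0915], [0.4885, 0.1761]] [0.5007 0.1187]
 edges [(np.float64(95.2), np.float64(-116.1)), (np.float64(73.3), np.float64(155.3)), (np.float64(94.5), np.float64(63.5)), (np.float64(72.7), np.float64(-24.1))]
pad top [0.50638553 0.11297365 0.079     ] side [0.50809175 0.11703391 0.079     ]
[[0.5303, 0.1284], [0.5143, 0.0904], [0.4778, 0.1024], [0.4935, 0.1401]] [0.50396246 0.11531157]
[[0.5277, 0.1213], [0.5085, 0.0863], [0.4775, 0.1034], [0.4944, 0.1424]] [0.50203248 0.11337423]
```

Emit:
{"fn": "play_rows", "kwargs": {"rows": [[[1.8,-1.8,0],[0,0,-0.08],255],[[5.0,-5.0,0],[0,0,-0.24],255],[[8.5,-8.5,0],[0,0,-0.4],255],[[12,-12,0],[0,0,-0.56],255],[[15.5,-15.5,0],[0,0,-0.72],255],[[19,-19,0],[0,0,-0.88],255],[[22.5,-22.5,0],[0,0,-1.04],255],[[25,-25,0],[0,0,-1.2],255]]}}

```text
time_s: 1.9
tcp_pos: [0.3679, -0.2218, 0.223]
ee_rot: [179.9, 0.0, 92.3]
ft_force: [1.1, -0.8, 0.5]
gripper_width: 0.128
gripper_force: 0.0
```

Emit:
{"fn": "play_rows", "kwargs": {"rows": [[[4,1.8,0],[0,0,-0.15],255],[[9,4,0],[0,0,-0.31],255],[[14,6.2,0],[0,0,-0.47],255],[[19,8.4,0],[0,0,-0.63],255],[[24,10.6,0],[0,0,-0.79],255],[[29,12.8,0],[0,0,-0.95],255],[[32.5,14.3,0],[0,0,-1.06],255],[[33.5,14.7,0],[0,0,-1.105],255]]}}

```text
time_s: 2.9
tcp_pos: [0.5034, 0.1178, 0.2222]
ee_rot: [-180.0, -0.0, 155.5]
ft_force: [-0.2, -0.8, 0.6]
gripper_width: 0.007
gripper_force: 0.0
```

Run:
```python
from h import *
s=bot.state();print({k:s[k] for k in("time_s","tcp_pos","ee_rot","ft_force","gripper_width","q")})
c=bot.capture("wrist");save(c,"w1")
print(np.round(c["world_from_camera"],3).tolist())
for r in bot.masks_of(c,"pad")[:2]:
    v,u=np.nonzero(r["mask"]);print(r["p"],r["extent"],u.mean(),v.mean(),ray(c,u.mean(),v.mean(),.079))
for n,p in(("win",(.503,.118,.103)),("pad",(.504,.1145,.079)),("tcp",s["tcp_pos"])):print(n,proj(c,p))
import pickle;pickle.dump(c,open("w1.pkl","wb"))
```

```text
{'time_s': 2.9, 'tcp_pos': array([0.5034352 , 0.11781704, 0.22222253]), 'ee_rot': array([-1.79980502e+02, -4.19094834e-02,  1.55451038e+02]), 'ft_force': array([-0.18377198, -0.7787964 ,  0.56655527]), 'gripper_width': 0.007344377938878759, 'q': array([ 9.39632553e+00, -7.53536796e+00,  8.31407866e+01,  7.46271004e-03,
        1.04440236e+02, -5.60528618e+01])}
[[0.415, 0.869, 0.27, 0.429], [0.91, -0.396, -0.124, 0.152], [-0.001, 0.297, -0.955, 0.385], [0.0, 0.0, 0.0, 1.0]]
0.82 [294.9, 203.2, 47.0, 73.9] 318.42410196987254 233.05561993047507 [0.50682792 0.11268156 0.079     ]
win [322.30950133 234.46419313]
pad [318.98871637 229.23417315]
tcp [322.45368992 304.97287604]
```

View pics/w1.png

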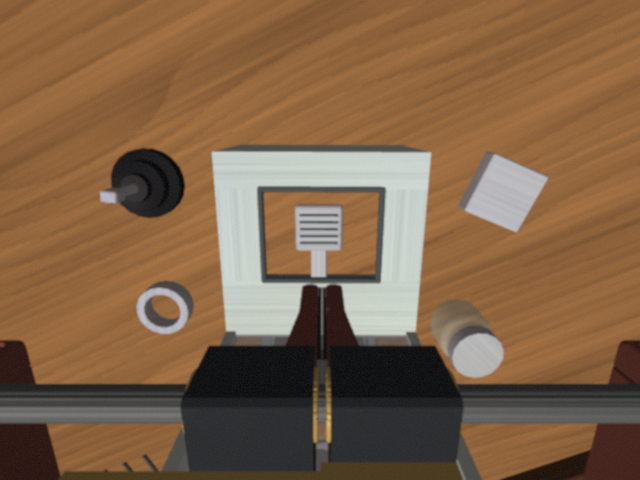

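The wrist view shows the window spanning about columns 263–380 and rows 190–278. The pad is at (318.5,227), central between its sides, which matches the estimate within 2 mm. The shut fingers line up with both, so I'll descend through the window to just above the pad.

Emit:
{"fn": "play_rows", "kwargs": {"rows": [[[0,0,2],[0,0,0],255],[[0,0,5],[0,0,0],255],[[0,0,8],[0,0,0],255],[[0,0,10],[0,0,0],255],[[0,0,11],[0,0,0],255],[[0,0,11],[0,0,0],255],[[0,0,11],[0,0,0],255]]}}

```text
time_s: 3.88
tcp_pos: [0.5039, 0.116, 0.114]
ee_rot: [179.9, 0.1, 155.2]
ft_force: [0.6, 0.1, 0.5]
gripper_width: 0.005
gripper_force: 0.0
```

Run:
```python
from h import *
s=bot.state();print({k:s[k] for k in("time_s","tcp_pos","ee_rot","ft_force")})
c=bot.capture("side");d=bot.capture("top")
print(proj(c,s["tcp_pos"]),proj(d,s["tcp_pos"]))
a=c["image"][250:350,280:400,::-1];b=d["image"][230:330,240:360,::-1]
cv2.imwrite("pics/d1.png",cv2.resize(np.hstack([a,b]),None,fx=3.3,fy=3.3,interpolation=3))
```

```text
{'time_s': 3.875, 'tcp_pos': array([0.50390138, 0.11602465, 0.1139919 ]), 'ee_rot': array([1.79937389e+02, 9.80516369e-02, 1.55189900e+02]), 'ft_force': array([0.57626669, 0.1001205 , 0.48952575])}
[340.61393259 301.53685778] [290.45755184 290.21145396]
```

View pics/d1.png

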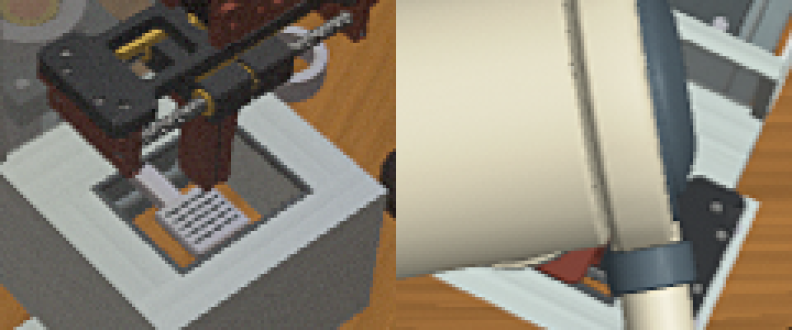

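Run:
```python
from h import *
import pickle
S=pickle.load(open("side.pkl","rb"))
t=np.array([.5039,.116])
x=np.array([np.cos(np.radians(-24.8)),np.sin(np.radians(-24.8))]);y=np.array([-x[1],x[0]])
for z in(.113,.13,.15,.17,.194,.21):
    p=ray(S,280+138/3.3,250+175/3.3,z)[:2]-t;print(z,(p@x).round(3),(p@y).round(3))
for z in(.194,):
  for a in(-.0375,.0375):
    for b in(-.089,.089):
        u=proj(S,[*(t+a*x+b*y),z]);print(a,b,(u-[280,250])*3.3)
```

```text
0.113 0.019 0.028
0.13 0.008 0.038
0.15 -0.006 0.049
0.17 -0.019 0.061
0.194 -0.035 0.075
0.21 -0.046 0.084
-0.0375 -0.089 [380.67184295  32.17993203]
-0.0375 0.089 [118.0644075  191.55259094]
0.0375 -0.089 [284.28582664 -42.65429619]
0.0375 0.089 [ 24.69085659 102.71966041]
```

The side view shows the tip inside the window above the pad. The red corner matches the body's underside at z≈0.194, well above the guard. Next is the contact and a slow push.

Emit:
{"fn": "play_rows", "kwargs": {"rows": [[[0.15,0,1.2],[0,0,0],255],[[0.15,0,2.4],[0,0,0],255],[[0.15,0,3.0],[0,0,0],255],[[0.15,0,3.3],[0,0,0],255],[[0.15,0,3.5],[0,0,0],255],[[0.15,0,3.7],[0,0,0],255],[[0.15,0,3.9],[0,0,0],255],[[0.15,0,4.1],[0,0,0],255]]}}

```text
time_s: 4.97
tcp_pos: [0.5015, 0.1169, 0.0727]
ee_rot: [180.0, -0.0, 155.2]
ft_force: [-6.5, 0.4, 6.5]
gripper_width: 0.005
gripper_force: 3.8
```

Emit:
{"fn": "play_rows", "kwargs": {"rows": [[[0,0,0.15],[0,0,0],255],[[0,0,0.3],[0,0,0],255],[[0,0,0.45],[0,0,0],255],[[0,0,0.6],[0,0,0],255],[[0,0,0.7],[0,0,0],255],[[0,0,0.7],[0,0,0],255]]}}

```text
time_s: 5.72
tcp_pos: [0.5013, 0.117, 0.066]
ee_rot: [180.0, -0.1, 155.2]
ft_force: [-8.1, 0.2, 8.2]
gripper_width: 0.008
gripper_force: 4.7
```

Run:
```python
from h import *
s=bot.state();print({k:np.round(s[k],3) for k in("time_s","tcp_pos","ee_rot","ft_force","ft_torque","joint_torque")})
c=bot.capture("side");d=bot.capture("wrist")
a=c["image"][230:350,270:400,::-1];b=d["image"][160:320,230:410,::-1]
a=cv2.resize(a,(400,369),interpolation=3);b=cv2.resize(b,(400,369),interpolation=3)
cv2.imwrite("pics/d2.png",np.hstack([a,b]))
```

```text
{'time_s': np.float64(5.725), 'tcp_pos': array([0.501, 0.117, 0.066]), 'ee_rot': array([ 1.79989e+02, -6.40000e-02,  1.55220e+02]), 'ft_force': array([-8.107,  0.214,  8.225]), 'ft_torque': array([ 0.022,  1.206, -0.016]), 'joint_torque': array([-1.0010e+00, -3.1318e+01, -3.8654e+01, -4.4700e-01, -2.5290e+00,
       -2.8000e-02])}
```

View pics/d2.png

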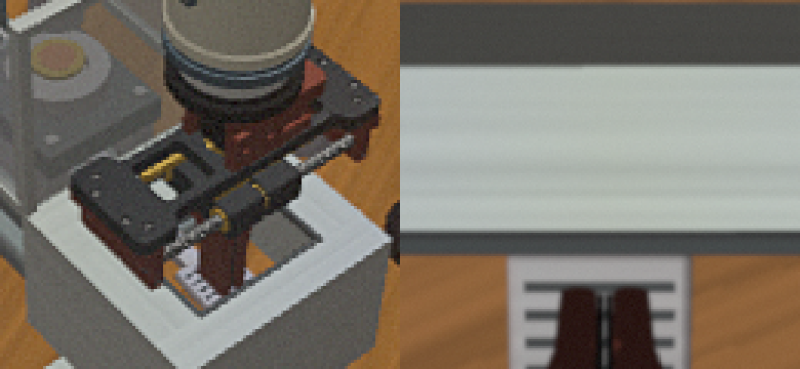

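The fingertips sit centred on the pad and the lever is going down, with the guard clear. The 8 N sideways reading fits the pad carrying the tip forward by friction. I'll relieve it with a small forward shift and continue.

Emit:
{"fn": "play_rows", "kwargs": {"rows": [[[0.04,0,0.1],[0,0,0],255],[[0.07,0,0.2],[0,0,0],255],[[0.07,0,0.3],[0,0,0],255],[[0.07,0,0.4],[0,0,0],255],[[0.07,0,0.4],[0,0,0],255]]}}

```text
time_s: 6.45
tcp_pos: [0.5013, 0.117, 0.0624]
ee_rot: [180.0, 0.0, 155.2]
ft_force: [-6.3, -0.8, 10.5]
gripper_width: 0.005
gripper_force: 5.1
```

Emit:
{"fn": "play_rows", "kwargs": {"rows": [[[0,0,0.08],[0,0,0],255],[[0,0,0.15],[0,0,0],255],[[0,0,0.2],[0,0,0],255],[[0,0,0.2],[0,0,0],255]]}}

```text
time_s: 6.95
tcp_pos: [0.5014, 0.117, 0.0607]
ee_rot: [180.0, 0.1, 155.2]
ft_force: [-6.5, -1.6, 9.0]
gripper_width: 0.002
gripper_force: 5.4
```

Emit:
{"fn": "play_rows", "kwargs": {"rows": [[[0,0,0.06],[0,0,0],255],[[0,0,0.12],[0,0,0],255],[[0,0,0.18],[0,0,0],255],[[0,0,0.18],[0,0,0],255]]}}

```text
time_s: 7.45
tcp_pos: [0.5015, 0.117, 0.06]
ee_rot: [180.0, 0.1, 155.2]
ft_force: [-9.7, -1.8, 15.3]
gripper_width: 0.005
gripper_force: 8.5
```

Emit:
{"fn": "play_rows", "kwargs": {"rows": [[[0,0,0.05],[0,0,0],255],[[0,0,0.1],[0,0,0],255],[[0,0,0.15],[0,0,0],255],[[0,0,0.15],[0,0,0],255],[[0,0,0.15],[0,0,0],255]]}}

```text
time_s: 8.07
tcp_pos: [0.5016, 0.117, 0.0598]
ee_rot: [179.9, 0.1, 155.2]
ft_force: [-13.1, -3.5, 22.2]
gripper_width: 0.005
gripper_force: 11.7
```

Run:
```python
from h import *
s=bot.state();print({k:np.round(s[k],4) for k in("time_s","tcp_pos","ft_force")})
c=bot.capture("side");d=bot.capture("top")
a=c["image"][190:350,220:400,::-1];b=d["image"][180:340,230:410,::-1]
cv2.imwrite("pics/d3.png",np.hstack([cv2.resize(i,(400,356),interpolation=3) for i in(a,b)]))
```

```text
{'time_s': np.float64(8.075), 'tcp_pos': array([0.5016, 0.117 , 0.0598]), 'ft_force': array([-13.0937,  -3.532 ,  22.1782])}
```

View pics/d3.png

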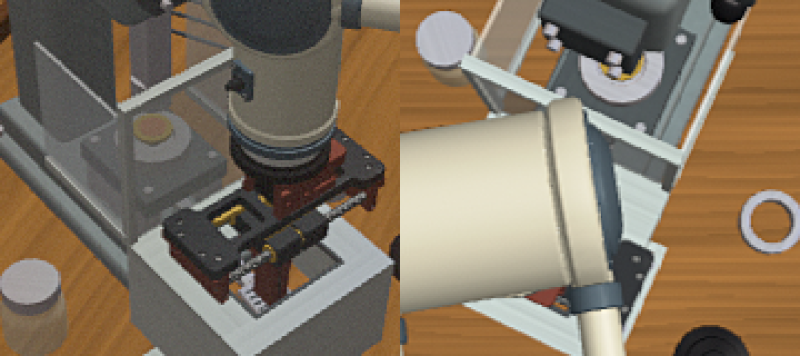

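The tip has stopped at z≈0.060 while the force climbed to 22 N, so the lever is on its stop. The side view shows the blank standing up at about (152,127) in the crop, with the guard clear and the bystanders in the crop where they were. Handing in.

```bash
python3 -c "
from cell import bot
print(bot.hand_in())"
```

```text
the job is handed in; nothing more can be done
None
```

I handed in the job with the ejector lever held at its stop (about 22 N on the pad) and the blank standing up out of the die. I saw no sign of contact with the guard, the blank or the other things on the bench, and the simulator returned no verdict.

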